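# Return the used instrument cassette through the flap

## Robot

A 7-joint arm with a two-finger parallel gripper is mounted at the origin on the work surface. World frame = base frame: x ahead of the robot, y to its left, z up, the work surface at z = 0. Lengths are in m, angles in rad, forces in N, time in s.
With the tool pointing down it reaches from about 0.425 to 0.975 m from the base axis. Payload 16.7 kg.
Tool frame: the origin (TCP) lies at the centre of the arm's flange, where the gripper is bolted on; the fingertips stand 173 mm ahead of it and the grasp point (between the pads) lies 155 mm ahead of it (robot.tip_extent is the z of the fingertips in the tool frame, in m); z points along the fingers, y is the line along which they close (so a half turn about z gives the same grasp; the last joint's range is limited). The gripper opens to 85 mm and grips with 20 to 120 N. Pads are 22 mm wide; open, the fingers measure 114 mm over their backs; the gripper's body (76 mm by 85 mm) begins 54 mm behind the grasp point. The pads swing forward as they close: fully open they stand 13 mm farther back than shut.
Start: joints at [1.095, 0.426, 0.074, 1.606, -0.034, 1.111, -0.067], TCP at [0.216, -0.639, 0.405] pointing down, gripper open.
Joint ranges: [-2.85, 2.85], [-0.5, 2.14], [-1.23, 1.37], [0.21, 2.46], [-1.02, 4.16], [0.16, 2.05], [-2.73, 2.73]. Speed limits (rad/s): [1.89, 1.89, 2.39, 2.39, 3.01, 3.01, 3.01].

## Interface

Orientations are given as [roll, pitch, yaw] about the fixed x, y, z axes, in that order (R = Rz(yaw) Ry(pitch) Rx(roll)).
In Python, from plant import robot gives the robot as it stands.
- The arm moves only by the tool jog_arm, never from a script. Its argument "motion" is a list that holds one entry, the list of rows, each a list of 6 numbers: the shift along the tool's x, y, z in m, then the turn, a rotation vector about the tool's x, y, z in rad. A call has 1 to 8 rows; each row is the pose to reach, as a shift and turn from the pose commanded when the call began, along the tool's axes at that moment; what a row does not reach only later rows make up. A row lasts 1/10 s, in which the tool goes at most 50 mm and 8.59 degrees, less where a joint would pass 70% of its speed; a pose out of reach is approached as far as the arm can. A call with a gripper value outside its range is refused whole. "fingers" is the finger opening in m, from 0 to 0.0854, set as the call begins (left out, the last holds). The fingers move at their own pace and stop on an object; the grip force is fixed at half the most. Time passes only in rows, so rows that repeat a pose let the fingers close. It gives the time, the measured TCP pose, the force, the opening and the grip force at its end, in the units of the state.
- robot.get_state(): the state, without advancing time (a new reading comes with each control period).
- robot.capture(name): name is "side" or "top" or "wrist"; returns a dict with "pixels" (420x560x3 uint8, red, green, blue), "intrinsics" (3x3 intrinsics, pixels), "distortion" ([k1, k2, p1, p2, k3] as OpenCV has them; the pictures are not rectified), "R" (3x3) and "t" (3): a world point X has camera coordinates R X + t. Camera axes: x right, y down, z forward; pixel columns grow to the right and rows downward; lengths in m; the calibration is good to about 2 mm. A picture is of the moment at which its call begins. There is no depth.
- robot.hand_in(): hands the job in; it is judged then, once.
The state is a dict: "time": time; "qpos": joint angles; "qd": joint speeds; "joint_efforts": joint torques, N m; "position": TCP position; "tcp_rot": TCP orientation; "contact_force": force on the tool from outside, world axes, zero at the start; "moment": the same for the moment, N m; "gripper_width": finger opening in m; "gripper_force": force on a finger pad.
Only numpy, scipy, OpenCV 4.12 (cv2) and the standard library are available. Lean on these libraries where they do the work, as an engineer would, in place of code of your own. Each camera call takes 0.05 s, during which the arm holds its last target. There are 200 camera calls.

## Task

Without picking it up, slide the flat steel instrument cassette across the loading shelf, away from the robot, until it lies against the guide rail, in line with the doorway of the return bay. Then push it through the hanging flap until it is wholly inside and drops off the sill onto the floor of the bay, and draw the fingers out so that the flap swings fully shut behind it. Do not lift or tip it on the shelf, and leave the bottle, the jar and the cup where they stand.

Things in the scene. Friction and masses are not known exactly. Their poses are not given: they have to be found in the camera images.
- bay: Fixed white bay with clear roof. Origin on the table under the doorway, in the closed flap's plane; +x level into the bay (to the robot's left, within 0.2 rad), +y towards the robot, z up (frame of all bay figures, mm). Shelf top z = 36, x -210 to a sill at x = 10 inside the doorway (y -58 to 190 outside); past it a floor at z = 6 to a wall at x = 160. Doorway and bay: y -50 to 56, height 100.
- rail_front (a point): Outer end (away from the doorway) of the aluminium guide rail along the shelf's edge farthest from the robot: on its inner face, at its top; bay (-210, -50, 56) mm. The rail runs along bay x to the doorway and on as the bay's far inner wall.
- lintel (a point): Middle of the lintel's lower edge, over the doorway; bay (0, 3, 88) mm. The lintel spans bay x -4 to 6, z 88 to 100. Fingers that follow the cassette in must pass below it, so they lean, fingertips ahead of the hand, by 20 to 45 degrees from vertical.
- cheek (a point): Outer front end of the flared aluminium cheek (top at z = 70) that leads into the doorway: bay (-25, 81, 70) mm. It runs straight from there to the near doorpost at bay x 0, y 56. A front panel, its top at z = 100, goes on from the doorpost to y = 96.
- cassette: Closed flat steel instrument cassette, perforated top, loose, 100 long (its x) x 90 wide (its y) x 24 mm high, about 0.3 kg. Origin: centre of its underside; z up. Starts on the shelf, nearer the robot than the doorway's lane, turned up to 0.3 rad from the bay's axes. Against the rail its centre is at bay y = -5; pushed past the sill it drops, and lies inside with its centre at bay x over 58, z = 6 mm.
- flap (a joint): Angle (rad) of the steel flap, hinged along the top of the doorway at bay z = 86 mm. 0 = hanging shut, which is a stop: it swings only inwards, up to 1.4, and falls shut by its own weight (90 g, no spring, no latch). Panel 102 wide, 48 high, 4 mm thick. While the cassette passes under it, it lies on its top at about 1.0; it can shut only once the cassette has dropped off the sill and the fingers are out.
- flap_edge (a point): Middle of the flap's lower edge; 38 mm above the table when shut.
- bottle: Round bottle, 60 mm wide and 160 mm high, loose, on the table beside the bay, on the robot's side. Origin at the centre of its underside. To be left alone.
- jar: Small amber jar with a white cap, 52 mm wide and 60 mm high, loose, on the table behind the guide rail, away from the robot. Origin at the centre of its underside. To be left alone.
- cup: Open steel cup, 68 mm wide and 75 mm high, loose, on the table behind the bay, away from the robot. Origin at the centre of its underside. To be left alone.
There are look-alikes about, which are no part of the job. Several things have the shape of the cassette; the one meant has the colours described above.

How it is judged:
On the way, in this order (a step that is already met when the one before it is completed fails the run):
1. the cassette has been slid across to the guide rail (its centre within 9 mm of where it touches the rail), still outside the doorway (y of cassette in the frame of bay below 0.004 m and x of cassette in the frame of bay below -0.045 m), for 0.1 s.
2. the cassette has pushed the flap open and its front part is through the doorway (value of joint flap above 0.6 rad and x of cassette in the frame of bay above -0.02 m and z of cassette in the frame of bay above 0.03 m), for 0.05 s.
3. the cassette has dropped off the sill into the bay (x of cassette in the frame of bay above 0.055 m and z of cassette in the frame of bay below 0.015 m), for 0.1 s.
At the end, for the whole second after the job is handed in: The cassette lies flat (within 0.1 rad) and at rest on the lower floor of the bay, its centre at least 55 mm past the flap's plane (so the whole of it is inside), and the flap hangs shut to within 0.06 rad. Bottle, jar and cup stand within 20 mm of where they were (x of cassette in the frame of bay between 0.055 and 0.115 m and y of cassette in the frame of bay between -0.02 and 0.02 m and z of cassette in the frame of bay below 0.012 m and angle between cassette's own z axis and vertical below 0.1 rad and value of joint flap below 0.06 rad and linear speed of cassette below 0.01 m/s); the robot touches nothing.
It fails at once if the cassette is lifted more than 12 mm above the shelf, or tipped by more than 0.3 rad before its centre is through the doorway (z of cassette in the frame of bay above 0.048 m or (x of cassette in the frame of bay below 0 m and angle between cassette's own z axis and vertical above 0.3 rad)).
It fails at once if the bottle, the jar or the cup is moved by more than 20 mm or tipped over (distance of any of bottle, jar, cup from where it was at the start of the episode above 0.02 m or angle between any of bottle, jar, cup's own z axis and vertical above 0.4 rad).
It also fails if it takes over 61 s, if anything falls off the work surface, if the arm or the gripper's body presses on something with over 40 N, if the wrist force passes 120 N, or if a joint passes its speed limit or range.

## Working session

There is one attempt and no reset: what is moved stays moved. The work goes in short steps, Python scripts to look and compute and a tool call to move; the robot and the scene stay as the last step left them, time stands still between calls to the robot, and variables do not carry over. Pictures are saved under pics/ and viewed, at most 10 in all, crops included, and the job is handed in when it is done.

Besides the shell and the picture viewer there is one more tool, called after "Call:" in YAML: its name, and indented under it one key for each argument. jog_arm: Moves the arm, as the interface text tells. Its arguments: {"type":"object","properties":{"motion":{"type":"array","items":{"type":"array","items":{"type":"array","items":{"type":"number"}}}},"fingers":{"type":"number"}},"required":["motion"]}

```bash
mkdir -p pics; ls; python3 - <<'E'
from plant import robot
import cv2,json,numpy as np
for n in ("top","side"):
    c=robot.capture(n); cv2.imwrite(f"pics/{n}0.png",c["pixels"][:,:,::-1])
    np.savez(f"{n}0.npz",**{k:np.array(v) for k,v in c.items()})
    print(n,np.round(c["intrinsics"],1).tolist(),np.round(c["R"],3).tolist(),c["t"],c["distortion"])
s=robot.get_state();print(s)
E
```

```text
pics
top [[392.3, 0.0, 280.8], [0.0, 392.3, 208.2], [0.0, 0.0, 1.0]] [[0.016, -0.999, -0.037], [-0.982, -0.008, -0.19], [0.189, 0.039, -0.981]] [-0.05179206  0.58998889  0.87991022] [-0.00169224  0.          0.          0.          0.        ]
side [[497.9, 0.0, 269.3], [0.0, 497.9, 213.3], [0.0, 0.0, 1.0]] [[0.979, -0.202, -0.024], [-0.141, -0.591, -0.794], [0.146, 0.781, -0.608]] [-0.58823653  0.12328973  1.05424302] [-0.08540375  0.          0.          0.          0.        ]
{'time': 0.1, 'qpos': array([ 1.0955131 ,  0.42671811,  0.07384347,  1.60655456, -0.03409802,
        1.11081709, -0.06706514]), 'qd': array([ 0.00093719, -0.0017034 , -0.00088378, -0.0030716 , -0.00025447,
        0.0009448 , -0.00078877]), 'joint_efforts': array([ 8.24848947e-03, -9.51531315e+01,  3.77155557e+00, -4.64405608e+01,
        1.98064686e-02,  6.44332438e-03,  2.58436745e-05]), 'position': array([ 0.21597358, -0.63933649,  0.40404266]), 'tcp_rot': array([-3.14035782e+00,  8.86733767e-05,  3.25795715e-01]), 'contact_force': array([0.47555271, 0.27484917, 0.1106315 ]), 'moment': array([ 0.03204011, -0.00935898,  0.01168295]), 'gripper_force': 0.0, 'gripper_width': 0.08538432815532207}
```

View pics/top0.png

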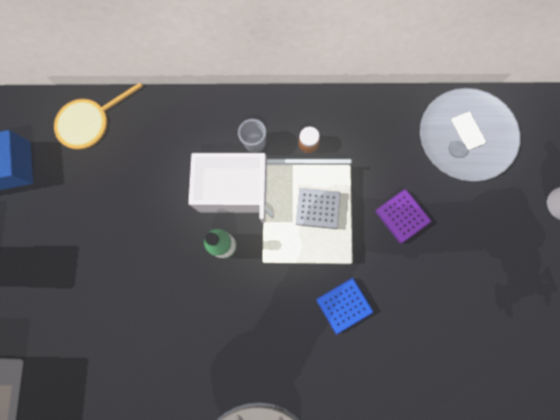

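View pics/side0.png

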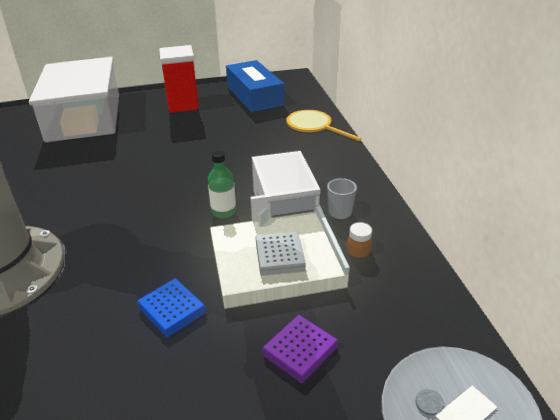

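The top view shows three cassette-shaped things: grey steel at (318,208) on the shelf, purple at (404,216) and blue at (345,306), both on the table. The grey one fits, being steel and on the shelf. The bay is at (228,182), the bottle at (220,243), the jar at (309,138) and the cup at (252,135). I'll confirm in an enlarged crop.

```bash
python3 - <<'E'
import cv2
a=cv2.imread("pics/top0.png")[110:275,180:370]
cv2.imwrite("pics/top_crop.png",cv2.resize(a,None,fx=3.6,fy=3.6,interpolation=cv2.INTER_CUBIC)[:600])
b=cv2.imread("pics/side0.png")[140:310,200:380]
cv2.imwrite("pics/side_crop.png",cv2.resize(b,None,fx=3.5,fy=3.5,interpolation=cv2.INTER_CUBIC)[:600])
E
```

```text
(no output)
```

View pics/top_crop.png

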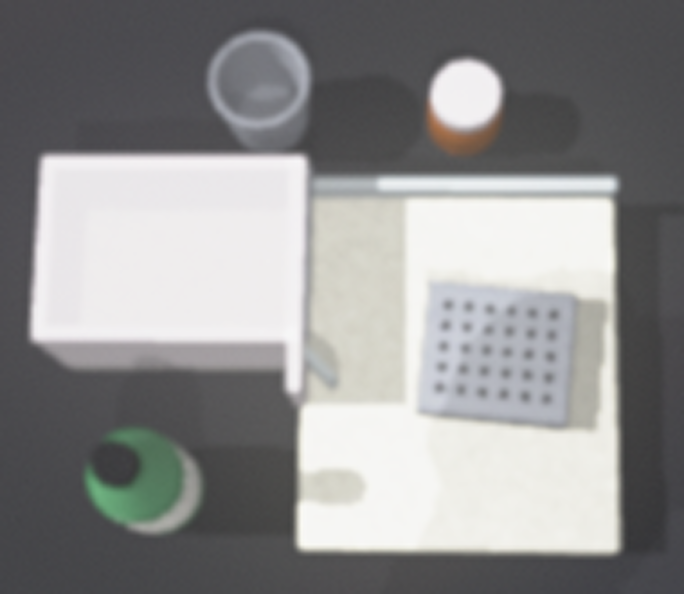

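View pics/side_crop.png

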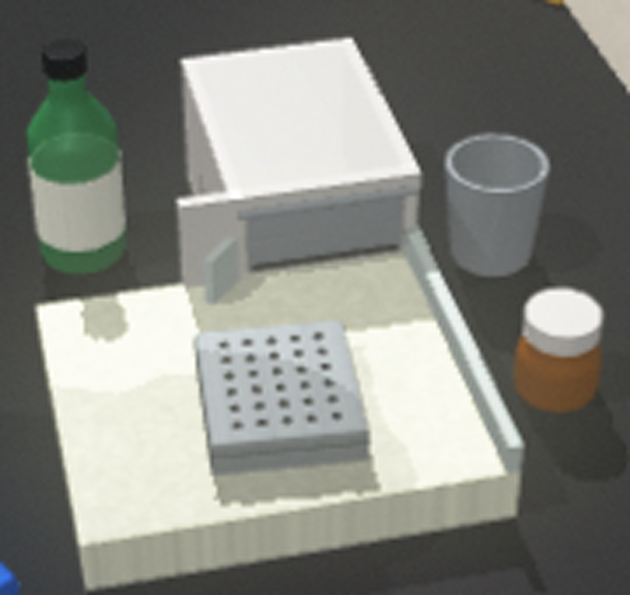

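The crops confirm the grey perforated cassette on the shelf. Top crop: its top corners are at (432,283), (575,294), (566,426) and (419,412). The shelf's near corner is at (620,550) and the rail's outer end at (617,192).

```bash
cat > h.py <<'E'
import numpy as np,cv2
from scipy.spatial.transform import Rotation as Ro
def ray(c,uv):
    p=cv2.undistortPoints(np.array(uv,float).reshape(-1,1,2),c["intrinsics"],c["distortion"]).reshape(-1,2)
    d=np.c_[p,np.ones(len(p))]@c["R"]; return -c["R"].T@c["t"],d
def onz(c,uv,z):
    o,d=ray(c,uv); return o+d*((z-o[2])/d[:,2])[:,None]
E
python3 - <<'E'
from h import *
T=np.load("top0.npz");S=np.load("side0.npz")
tc=lambda l:np.array(l)/3.6+[180,110]-0.36
sc=lambda l:np.array(l)/3.5+[200,140]-0.36
p=lambda n,a:print(n,(np.round(a*1000,1)).tolist())
p("T shelf NR,NL",onz(T,tc([[620,551],[298,552]]),.036))
p("T railend",onz(T,tc([[617,192]]),.056)); p("T shelf far at rail inner",onz(T,tc([[614,197]]),.036))
p("T bay roof FR,FL,NL",onz(T,tc([[308,155],[42,155],[32,342]]),.1)); p("panel end",onz(T,tc([[302,395]]),.1))
a=onz(T,tc([[432,283],[575,294],[566,426],[419,412]]),.060);p("T cas",a);p("mean",a.mean(0))
p("S shelf NL,NR",onz(S,sc([[38,306],[81,546]]),.036));p("S railend",onz(S,sc([[509,446]]),.056))
b=onz(S,sc([[195,335],[343,324],[367,432],[212,455]]),.060);p("S cas",b);p("mean",b.mean(0))
p("S panel",onz(S,sc([[180,197]]),.1))
E
```

```text
T shelf NR,NL [[465.1, -213.5, 36.0], [461.6, -2.3, 36.0]]
T railend [[703.5, -213.2, 56.0]]
T shelf far at rail inner [[706.3, -213.9, 36.0]]
T bay roof FR,FL,NL [[713.9, -8.0, 100.0], [713.4, 166.4, 100.0], [588.6, 165.4, 100.0]]
panel end [[556.0, -7.8, 100.0]]
T cas [[638.8, -89.3, 60.0], [631.9, -183.7, 60.0], [543.8, -176.8, 60.0], [552.1, -81.3, 60.0]]
mean [591.6, -132.8, 60.0]
S shelf NL,NR [[468.4, -3.1, 36.0], [468.3, -213.7, 36.0]]
S railend [[708.1, -211.4, 56.0]]
S cas [[555.7, -82.3, 60.0], [643.7, -92.6, 60.0], [633.6, -186.6, 60.0], [546.4, -185.1, 60.0]]
mean [594.8, -136.6, 60.0]
S panel [[563.6, 3.3, 100.0]]
```

```bash
cat >> h.py <<'E'
def go(robot,p,rpy):
    s=robot.get_state();R0=Ro.from_euler("xyz",s["tcp_rot"]);R1=Ro.from_euler("xyz",rpy)
    r=np.r_[R0.inv().apply(np.array(p)-s["position"]),(R0.inv()*R1).as_rotvec()]
    print(np.round(r,4).tolist(),"now",np.round(s["position"],4),np.round(s["tcp_rot"],3),"F",np.round(s["contact_force"],1)); return r
E
python3 - <<'E'
from h import *
from plant import robot
print(robot.tip_extent)
go(robot,[.525,-.135,.30],[np.pi,0,0])
E
```

```text
0.1734
[0.4542, -0.3788, 0.1045, -0.0012, 0.0003, 0.3258] now [ 0.216  -0.6393  0.404 ] [-3.14   0.     0.326] F [0.5 0.3 0.1]
```

Call:
jog_arm:
  motion:
    - [[0.454, -0.379, 0.104, -0.001, 0, 0.326], [0.454, -0.379, 0.104, -0.001, 0, 0.326], [0.454, -0.379, 0.104, -0.001, 0, 0.326], [0.454, -0.379, 0.104, -0.001, 0, 0.326], [0.454, -0.379, 0.104, -0.001, 0, 0.326], [0.454, -0.379, 0.104, -0.001, 0, 0.326], [0.454, -0.379, 0.104, -0.001, 0, 0.326], [0.454, -0.379, 0.104, -0.001, 0, 0.326]]
  fingers: 0.05

```text
time: 0.9
position: [0.4217, -0.3026, 0.3353]
tcp_rot: [3.141, -0.0, -0.0]
contact_force: [1.9, -0.5, -0.3]
gripper_width: 0.0502
gripper_force: 0.0
```

```bash
python3 - <<'E'
from h import *
from plant import robot
print(robot.get_state()["time"]);go(robot,[.52,-.135,.30],[np.pi,0,0])
E
```

```text
0.9
[0.0982, -0.1677, 0.0352, 0.001, -0.0002, -0.0004] now [ 0.4217 -0.3026  0.3353] [ 3.141 -0.    -0.   ] F [ 1.9 -0.5 -0.3]
```

Call:
jog_arm:
  motion:
    - [[0.098, -0.168, 0.035, 0.001, 0, 0], [0.098, -0.168, 0.035, 0.001, 0, 0], [0.098, -0.168, 0.035, 0.001, 0, 0], [0.098, -0.168, 0.035, 0.001, 0, 0], [0.098, -0.168, 0.035, 0.001, 0, 0], [0.098, -0.168, 0.075, 0.001, 0, 0], [0.098, -0.168, 0.1, 0.001, 0, 0], [0.098, -0.168, 0.1, 0.001, 0, 0]]

```text
time: 1.7
position: [0.518, -0.1363, 0.2326]
tcp_rot: [-3.141, 0.005, 0.0]
contact_force: [-0.9, -0.6, -0.2]
gripper_width: 0.05
gripper_force: 0.0
```

```bash
python3 - <<'E'
from h import *
from plant import robot
go(robot,[.52,-.135,.219],[np.pi,0,0])
c=robot.capture("side"); cv2.imwrite("pics/s1.png",cv2.resize(c["pixels"][120:320,160:400,::-1],None,fx=3,fy=3,interpolation=cv2.INTER_CUBIC))
E
```

```text
[0.0021, -0.0013, 0.0136, -0.0011, 0.0052, 0.0001] now [ 0.518  -0.1363  0.2326] [-3.141  0.005  0.   ] F [-0.9 -0.6 -0.2]
```

View pics/s1.png

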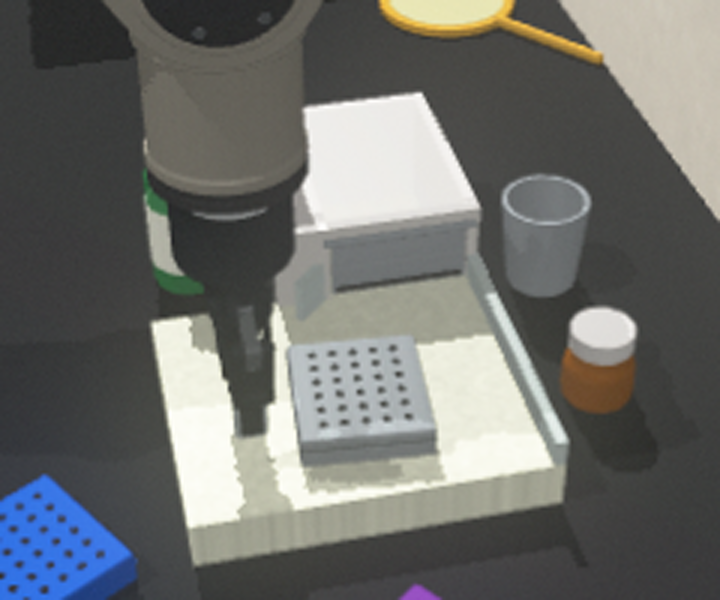

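The fingertips at (250,432) stand on the robot's side of the cassette, whose near edge is at column 295, and clear of it. I'll lower and push.

Call:
jog_arm:
  motion:
    - [[0.002, -0.001, 0.014, 0, 0, 0], [0.01, -0.001, 0.014, 0, 0, 0], [0.02, -0.001, 0.014, 0, 0, 0], [0.03, -0.001, 0.014, 0, 0, 0], [0.04, -0.001, 0.014, 0, 0, 0], [0.05, -0.001, 0.014, 0, 0, 0], [0.06, -0.001, 0.014, 0, 0, 0], [0.07, -0.001, 0.014, 0, 0, 0]]

```text
time: 2.55
position: [0.59, -0.1356, 0.2216]
tcp_rot: [-3.142, -0.0, -0.0]
contact_force: [-4.3, 0.3, 4.2]
gripper_width: 0.0496
gripper_force: 2.2
```

Call:
jog_arm:
  motion:
    - [[0.005, 0, 0, 0, 0, 0], [0.008, 0, 0, 0, 0, 0], [0.011, 0, 0, 0, 0, 0], [0.014, 0, 0, 0, 0, 0], [0.014, 0, 0, 0, 0, 0]]

```text
time: 3.05
position: [0.6037, -0.1356, 0.2216]
tcp_rot: [-3.142, -0.001, -0.0]
contact_force: [-0.8, 0.1, -0.5]
gripper_width: 0.0499
gripper_force: 0.0
```

Call:
jog_arm:
  motion:
    - [[0.003, 0, 0, 0, 0, 0], [0.004, 0, 0, 0, 0, 0], [0.004, 0, 0, 0, 0, 0]]

```text
time: 3.35
position: [0.6069, -0.1357, 0.2214]
tcp_rot: [-3.142, 0.001, -0.0]
contact_force: [-6.5, -0.1, 4.0]
gripper_width: 0.05
gripper_force: 3.1
```

```bash
python3 - <<'E'
from h import *
from plant import robot
c=robot.capture("side"); cv2.imwrite("pics/s2.png",cv2.resize(c["pixels"][150:310,190:390,::-1],None,fx=3.6,fy=3.6,interpolation=cv2.INTER_CUBIC))
np.savez("s2.npz",**{k:np.array(v) for k,v in c.items()})
E
```

```text
(no output)
```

View pics/s2.png

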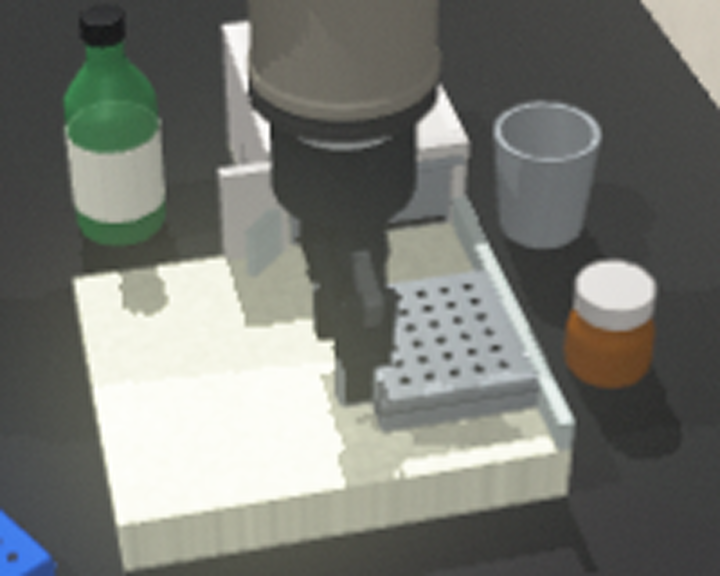

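The cassette's outer top corner at about (535,377) is nearly touching the rail. I'll press a little more until the force rises.

Call:
jog_arm:
  motion:
    - [[0.003, 0, 0, 0, 0, 0], [0.005, 0, 0, 0, 0, 0], [0.005, 0, 0, 0, 0, 0]]

```text
time: 3.7
position: [0.6087, -0.1359, 0.2207]
tcp_rot: [-3.141, 0.01, -0.001]
contact_force: [-33.3, 1.8, 23.1]
gripper_width: 0.0499
gripper_force: 17.0
```

```bash
python3 - <<'E'
from h import *
S=np.load("s2.npz")
print(onz(S,np.array([[535,377],[375,400]])/3.6+[189.6,149.6],.060))
print(onz(S,np.array([[571,422]])/3.6+[189.6,149.6],.056))
E
```

```text
[[ 0.70489409 -0.17752189  0.06      ]
 [ 0.6149342  -0.17536803  0.06      ]]
[[ 0.71423875 -0.21211284  0.056     ]]
```

Call:
jog_arm:
  motion:
    - [[-0.02, 0, 0, 0, 0, 0], [-0.03, 0, -0.03, 0, 0, 0], [-0.03, 0, -0.08, 0, 0, 0], [-0.03, 0, -0.12, 0, 0, 0], [-0.03, 0, -0.12, 0, 0, 0]]

```text
time: 4.2
position: [0.5838, -0.1358, 0.3475]
tcp_rot: [3.14, -0.009, -0.001]
contact_force: [0.0, -0.5, 1.7]
gripper_width: 0.0503
gripper_force: 0.0
```

```bash
cat >> h.py <<'E'
TH=.65
def lean(sgn): return (Ro.from_euler("x",TH)*Ro.from_euler("z",sgn*np.pi/2)*Ro.from_euler("x",np.pi))
def tip(robot,p,sgn):  # tip target p
    R=lean(sgn); q=np.array(p)-.1734*R.as_matrix()[:,2]; print("TCP",q); return go(robot,q,R.as_euler("xyz"))
E
python3 - <<'E'
from h import *
from plant import robot
s=robot.get_state();print(np.round(s["qpos"],3))
for sg in (1,-1): tip(robot,[.654,-.215,.14],sg)
c=robot.capture("side"); o=c["pixels"]
E
```

```text
[ 0.22   0.362 -0.124  1.833  0.055  0.94  -1.499]
TCP [ 0.654      -0.31993932  0.27804093]
[0.0697, 0.184, 0.0704, 0.5169, 0.5025, -1.5075] now [ 0.5838 -0.1358  0.3475] [ 3.14e+00 -9.00e-03 -1.00e-03] F [ 0.  -0.5  1.7]
TCP [ 0.654      -0.31993932  0.27804093]
[0.0697, 0.184, 0.0704, 0.5028, -0.5173, 1.5125] now [ 0.5838 -0.1358  0.3475] [ 3.14e+00 -9.00e-03 -1.00e-03] F [ 0.  -0.5  1.7]
```

Call:
jog_arm:
  motion:
    - [[0.07, 0.184, 0.07, 0.517, 0.502, -1.508], [0.07, 0.184, 0.07, 0.517, 0.502, -1.508], [0.07, 0.184, 0.07, 0.517, 0.502, -1.508], [0.07, 0.184, 0.07, 0.517, 0.502, -1.508], [0.07, 0.184, 0.07, 0.517, 0.502, -1.508], [0.07, 0.184, 0.07, 0.517, 0.502, -1.508], [0.07, 0.184, 0.07, 0.517, 0.502, -1.508], [0.07, 0.184, 0.07, 0.517, 0.502, -1.508]]
  fingers: 0.04

```text
time: 5.05
position: [0.6519, -0.32, 0.2701]
tcp_rot: [-3.004, -0.459, 1.033]
contact_force: [-0.2, 0.9, -0.4]
gripper_width: 0.0404
gripper_force: 0.0
```

```bash
python3 - <<'E'
from h import *
from plant import robot
s=robot.get_state();print(np.round(s["qpos"],3))
tip(robot,[.654,-.215,.14],1)
E
```

```text
[ 0.814  0.74  -0.531  1.508 -0.141  1.049 -0.04 ]
TCP [ 0.654      -0.31993932  0.27804093]
[0.0045, 0.0009, -0.0068, 0.1492, 0.1545, -0.4688] now [ 0.6519 -0.32    0.2701] [-3.004 -0.459  1.033] F [-0.2  0.9 -0.4]
```

Call:
jog_arm:
  motion:
    - [[0.005, 0.001, -0.007, 0.149, 0.154, -0.469], [0.005, 0.001, -0.007, 0.149, 0.154, -0.469], [0.005, 0.001, -0.007, 0.149, 0.154, -0.469], [0.005, 0.001, -0.007, 0.149, 0.154, -0.469], [0.005, 0.001, -0.007, 0.149, 0.154, -0.469]]

```text
time: 5.55
position: [0.6544, -0.3198, 0.278]
tcp_rot: [-3.139, -0.648, 1.565]
contact_force: [0.2, 0.4, 0.3]
gripper_width: 0.0403
gripper_force: 0.0
```

```bash
python3 - <<'E'
from h import *
from plant import robot
s=robot.get_state();print(np.round(s["qpos"],3))
tip(robot,[.654,-.215,.046],1)
c=robot.capture("side");cv2.imwrite("pics/s3.png",cv2.resize(c["pixels"][120:320,180:400,::-1],None,fx=3,fy=3,interpolation=cv2.INTER_CUBIC))
np.savez("s3.npz",**{k:np.array(v) for k,v in c.items()})
E
```

```text
[ 0.903  0.835 -0.689  1.418 -0.122  1.257  0.385]
TCP [ 0.654      -0.31993932  0.18404093]
[-0.0569, -0.0002, 0.0748, 0.0008, 0.0016, -0.0048] now [ 0.6544 -0.3198  0.278 ] [-3.139 -0.648  1.565] F [0.2 0.4 0.3]
```

View pics/s3.png

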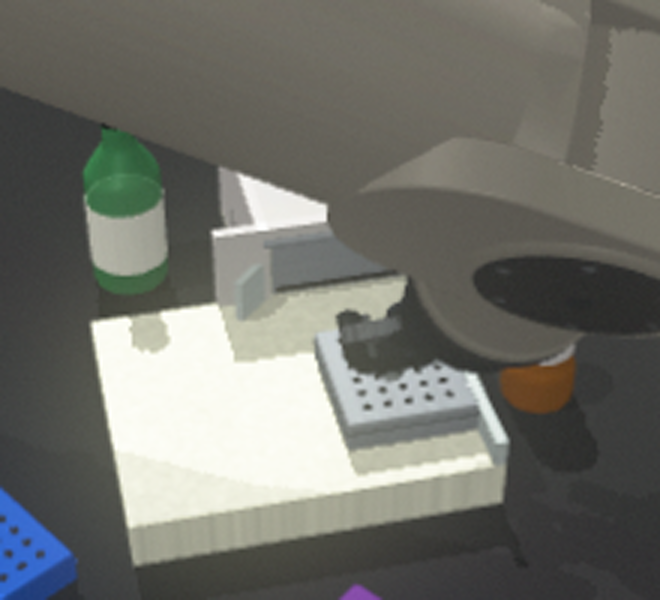

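The cassette lies flush along the rail, its outer end's top edge running from (348,432) to (475,412). The leaning fingers are still 14 cm up. Next I'll descend behind it.

Call:
jog_arm:
  motion:
    - [[-0.03, 0, 0.04, 0, 0, 0], [-0.057, 0, 0.075, 0.001, 0.002, -0.005], [-0.057, 0, 0.075, 0.001, 0.002, -0.005], [-0.057, 0, 0.075, 0.001, 0.002, -0.005]]

```text
time: 6.0
position: [0.6547, -0.3193, 0.1861]
tcp_rot: [-3.141, -0.649, 1.57]
contact_force: [0.5, -0.0, 1.1]
gripper_width: 0.0399
gripper_force: 0.0
```

```bash
python3 - <<'E'
from h import *
from plant import robot
S=np.load("s3.npz")
print(onz(S,np.array([[348,432],[475,412]])/3+[179.6,119.6],.060))
s=robot.get_state();print(np.round(s["qpos"],3))
tip(robot,[.654,-.215,.046],1)
c=robot.capture("side");cv2.imwrite("pics/s4.png",cv2.resize(c["pixels"][120:320,180:400,::-1],None,fx=3,fy=3,interpolation=cv2.INTER_CUBIC))
E
```

```text
[[ 0.61642691 -0.18414593  0.06      ]
 [ 0.70201647 -0.18468232  0.06      ]]
[ 0.889  0.938 -0.661  1.446 -0.085  1.146  0.43 ]
TCP [ 0.654      -0.31993932  0.18404093]
[-0.0018, -0.0007, 0.0013, 0.0003, 0.0009, -0.0009] now [ 0.6547 -0.3193  0.1861] [-3.141 -0.649  1.57 ] F [ 0.5 -0.   1.1]
```

View pics/s4.png

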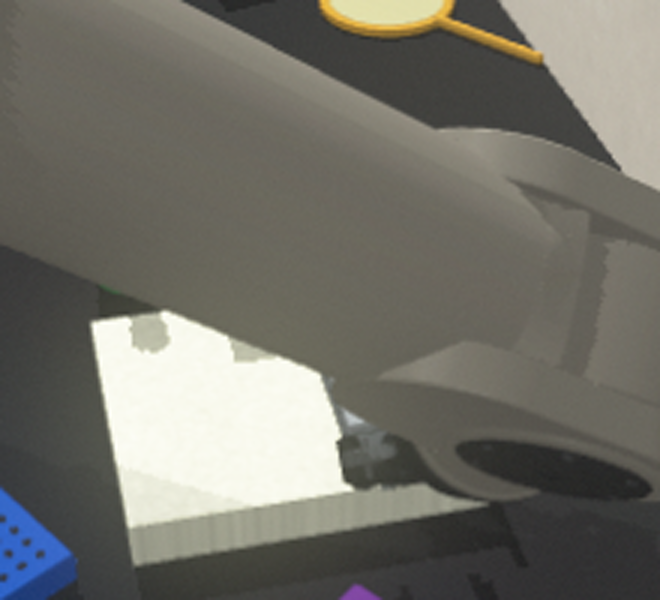

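The fingers are lowered behind the cassette at (370,450), just inside the shelf's outer edge. I'll push along bay x.

Call:
jog_arm:
  motion:
    - [[0.0111, 0, 0.0085, 0, 0, 0], [0.0223, 0, 0.0169, 0, 0, 0], [0.0318, 0, 0.0242, 0, 0, 0], [0.0398, 0, 0.0303, 0, 0, 0], [0.0478, 0, 0.0363, 0, 0, 0], [0.0557, 0, 0.0424, 0, 0, 0], [0.0637, 0, 0.0484, 0, 0, 0], [0.0717, 0, 0.0545, 0, 0, 0]]

```text
time: 6.85
position: [0.6545, -0.2289, 0.1854]
tcp_rot: [3.141, -0.648, 1.571]
contact_force: [0.3, -4.2, 3.7]
gripper_width: 0.0402
gripper_force: 2.2
```

```bash
python3 - <<'E'
from h import *
from plant import robot
tip(robot,[.654,-.05,.046],1)
c=robot.capture("top");cv2.imwrite("pics/t5.png",cv2.resize(c["pixels"][110:275,180:370,::-1],None,fx=3.6,fy=3.6,interpolation=cv2.INTER_CUBIC)[:600])
E
```

```text
TCP [ 0.654      -0.15493932  0.18404093]
[0.0581, -0.0005, 0.0458, 0.0006, 0.0017, 0.0005] now [ 0.6545 -0.2289  0.1854] [ 3.141 -0.648  1.571] F [ 0.3 -4.2  3.7]
```

View pics/t5.png

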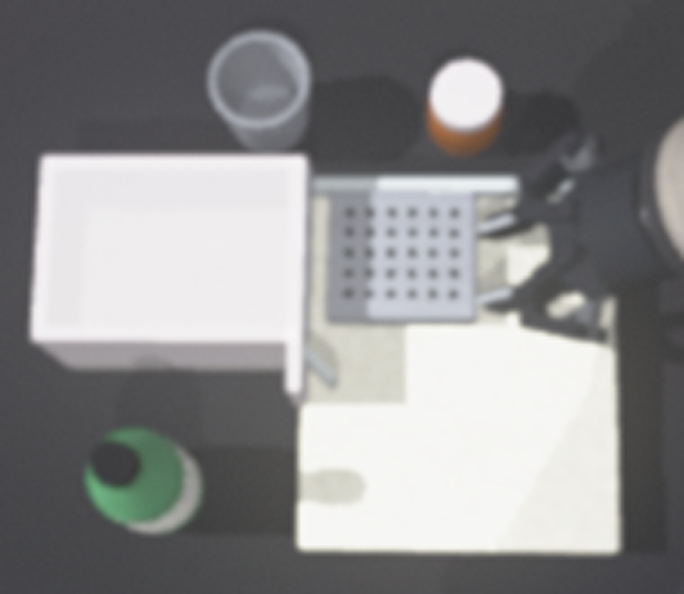

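The cassette is flush with the rail, spanning (328–476, 192–322), with the fingers squarely behind it. The jar and cup have not moved. Now into the doorway.

Call:
jog_arm:
  motion:
    - [[0.0072, 0, 0.0054, 0, 0, 0], [0.0143, 0, 0.0109, 0, 0, 0], [0.0215, 0, 0.0163, 0, 0, 0], [0.0287, 0, 0.0218, 0, 0, 0], [0.0358, 0, 0.0272, 0, 0, 0], [0.043, 0, 0.0327, 0, 0, 0], [0.0502, 0, 0.0381, 0, 0, 0], [0.0557, 0, 0.0424, 0, 0, 0]]

```text
time: 7.7
position: [0.6544, -0.1585, 0.1853]
tcp_rot: [3.141, -0.649, 1.572]
contact_force: [0.9, -3.0, 1.8]
gripper_width: 0.0402
gripper_force: 1.7
```

```bash
python3 - <<'E'
from h import *
from plant import robot
tip(robot,[.654,.0035,.046],1)
c=robot.capture("top");cv2.imwrite("pics/t6.png",cv2.resize(c["pixels"][110:275,180:370,::-1],None,fx=3.6,fy=3.6,interpolation=cv2.INTER_CUBIC)[:600])
E
```

```text
TCP [ 0.654      -0.10143932  0.18404093]
[0.0447, -0.0004, 0.0355, 0.0001, 0.0014, 0.0011] now [ 0.6544 -0.1585  0.1853] [ 3.141 -0.649  1.572] F [ 0.9 -3.   1.8]
```

View pics/t6.png

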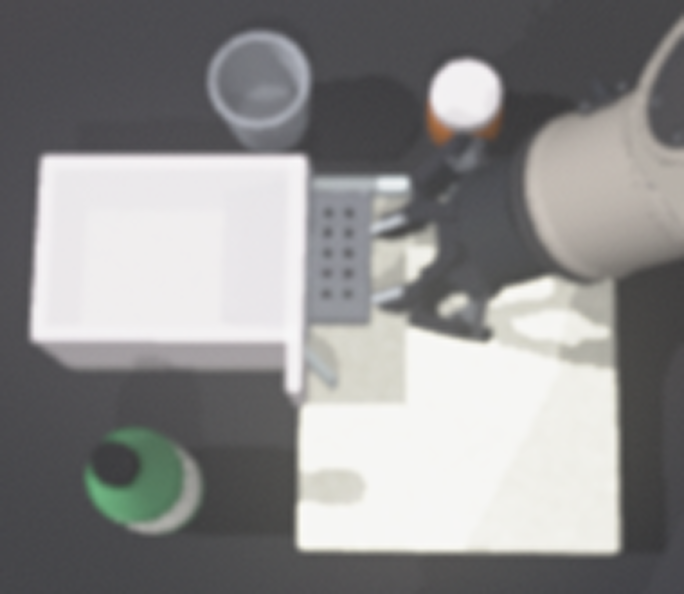

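The cassette's rear edge is at column 372, its front is under the flap and it is still straight. I'll push on to the sill.

Call:
jog_arm:
  motion:
    - [[0.0064, 0, 0.0048, 0, 0, 0], [0.0127, 0, 0.0097, 0, 0, 0], [0.0191, 0, 0.0145, 0, 0, 0], [0.0255, 0, 0.0194, 0, 0, 0], [0.0318, 0, 0.0242, 0, 0, 0], [0.0318, 0, 0.0242, 0, 0, 0]]

```text
time: 8.35
position: [0.6542, -0.1177, 0.1852]
tcp_rot: [3.141, -0.649, 1.574]
contact_force: [0.2, 0.5, 0.2]
gripper_width: 0.04
gripper_force: 0.0
```

Call:
jog_arm:
  motion:
    - [[0.0056, 0, 0.0042, 0, 0, 0], [0.0111, 0, 0.0085, 0, 0, 0], [0.0151, 0, 0.0115, 0, 0, 0], [0.0151, 0, 0.0115, 0, 0, 0]]

```text
time: 8.75
position: [0.6544, -0.0996, 0.1853]
tcp_rot: [3.141, -0.649, 1.573]
contact_force: [-0.1, 0.2, -0.1]
gripper_width: 0.0401
gripper_force: 0.0
```

```bash
python3 - <<'E'
from h import *
from plant import robot
tip(robot,[.654,.0035,.046],1)
for n in ("top","side"):
    c=robot.capture(n);np.savez(n+"7.npz",**{k:np.array(v) for k,v in c.items()})
T=np.load("top7.npz");g=T["pixels"].mean(2).astype(int)
# column profile across shelf/bay rows at middle of doorway: x=.64,.66,.68
for r in (175,185,195): print(r,g[r,190:300:3].tolist())
E
```

```text
TCP [ 0.654      -0.10143932  0.18404093]
[-0.0022, -0.0004, -0.0001, -0.0002, 0.0012, 0.0016] now [ 0.6544 -0.0996  0.1853] [ 3.141 -0.649  1.573] F [-0.1  0.2 -0.1]
175 [203, 240, 234, 234, 234, 239, 239, 239, 239, 239, 239, 233, 230, 232, 230, 230, 231, 227, 232, 226, 232, 232, 232, 236, 242, 158, 121, 170, 151, 86, 87, 88, 88, 88, 87, 88, 102]
185 [228, 238, 234, 234, 235, 239, 239, 239, 239, 239, 239, 233, 233, 232, 233, 231, 233, 230, 232, 230, 232, 232, 232, 238, 242, 167, 176, 106, 86, 80, 90, 91, 87, 84, 82, 82, 80]
195 [241, 237, 234, 234, 236, 239, 239, 239, 239, 239, 238, 233, 231, 233, 233, 233, 233, 233, 233, 233, 232, 232, 233, 239, 241, 140, 84, 85, 81, 172, 172, 143, 113, 198, 212, 214, 212]
```

Call:
jog_arm:
  motion:
    - [[-0.016, 0, -0.012, 0, 0, 0], [-0.032, 0, -0.024, 0, 0, 0], [-0.048, 0, -0.036, 0, 0, 0], [-0.064, 0, -0.048, 0, 0, 0], [-0.08, 0, -0.06, 0, 0, 0], [-0.096, 0, -0.072, 0, 0, 0], [-0.112, 0, -0.084, 0, 0, 0], [-0.128, 0, -0.096, 0, 0, 0]]

```text
time: 9.65
position: [0.6544, -0.2624, 0.1844]
tcp_rot: [3.141, -0.648, 1.572]
contact_force: [-0.3, -0.7, -0.1]
gripper_width: 0.0403
gripper_force: 0.0
```

Call:
jog_arm:
  motion:
    - [[0.02, 0, -0.03, 0, 0, 0], [-0.02, 0, -0.1, 0, 0, 0], [-0.05, 0, -0.15, 0, 0, 0], [-0.07, 0, -0.2, 0, 0, 0], [-0.09, 0, -0.25, 0, 0, 0], [-0.09, 0, -0.28, 0, 0, 0], [-0.09, 0, -0.28, 0, 0, 0]]

```text
time: 10.35
position: [0.653, -0.5063, 0.3559]
tcp_rot: [3.138, -0.646, 1.569]
contact_force: [0.1, -0.3, 0.2]
gripper_width: 0.04
gripper_force: 0.0
```

```bash
python3 - <<'E'
from h import *
from plant import robot
s=robot.get_state();print(s["time"],s["position"],s["contact_force"])
c=robot.capture("side");a=np.load("side0.npz")["pixels"].astype(int);b=c["pixels"].astype(int)
np.savez("side8.npz",**{k:np.array(v) for k,v in c.items()})
d=np.abs(a-b).max(2)
# project bay points
def pr(p):
    w=np.array([[.656-y,-.0035+x,z] for x,y,z in p])
    return cv2.projectPoints(w,cv2.Rodrigues(c["R"])[0],c["t"],c["intrinsics"],c["distortion"])[0].reshape(-1,2)
print("flap corners px",pr([(0,-48,86),(0,54,86),(0,54,38),(0,-48,38)]).round())
np.set_printoptions(linewidth=250)
print("before");print(a.mean(2).astype(int)[190:222:2,264:324:3]);print("after");print(b.mean(2).astype(int)[190:222:2,264:324:3])
print("bottle",d[155:215,208:236].max(),"jar",d[222:256,347:373].max(),"cup",d[178:218,326:358].max())
E
```

```text
10.35 [ 0.65296868 -0.50634579  0.35590817] [ 0.13702644 -0.30577966  0.23871303]
flap corners px [[ -68.  776.]
 [ 656.  641.]
 [ 874.  467.]
 [ 794. -206.]]
before
[[242 240 236 236 236 235 235 235 236 236 238 241 240 239 236 231 193 164 148  71]
 [216 242 237 238 238 239 241 241 241 236 234 211 187 147 149 149 149 144 146  72]
 [199 251 242 242 238 235 230 189 148 150 149 149 145 147 145 139 136 132 129  72]
 [236 248 197 151 150 150 150 150 149 149 135 140 136 132 126 114 113 118 141  74]
 [151 150 150 148 147 137 139 136 134 129 121 118 109 116 114 115 115 125 142  71]
 [150 147 136 134 132 124 118 115 112 116 115 115 115 114 116 113 115 132 138  74]
 [151 145 118 113 117 118 117 118 117 116 117 117 115 114 116 114 113 132 137  74]
 [150 150 127 118 119 117 117 118 116 115 116 116 114 114 116 113 114 131 139  74]
 [150 151 129 118 119 116 117 116 115 116 115 115 114 115 113 113 113 117 151  73]
 [160 149 124 115 118 118 117 116 117 116 115 115 114 113 115 114 113 129 166 136]
 [160 139 125 117 116 117 116 115 115 115 115 113 111 108 104  84  69 137 157 164]
 [136 138 134 117 117
[... 1055 characters left out ...]
  97  97]
 [ 91  91  92  93  93  93  95  94  95  97  96  94  95  96  96  96  96  94  96  95]
 [ 92  91  93  93  94  94  95  94  96  95  95  94  96  96  94  94  96  96  96  96]
 [ 93  93  92  91  95  95  94  94  94  94  95  96  94  95  95  97  95  96  96  96]
 [ 92  91  93  91  94  93  92  95  95  95  94  95  95  96  94  96  96  97  95  95]
 [ 92  92  91  91  92  93  93  94  93  95  93  96  97  95  93  95  96  95  96  94]
 [ 91  93  92  94  93  92  93  93  94  94  93  95  94  94  93  94  94  95  94  95]
 [ 91  91  92  93  93  93  93  94  93  94  94  93  94  94  94  94  95  93  93  93]
 [ 93  92  92  92  93  92  92  93  94  93  94  94  95  95  95  95  92  93  94  93]]
bottle 100 jar 153 cup 96
```

The arm blocks the side view, so I'll swing it towards the robot.

Call:
jog_arm:
  motion:
    - [[0.03, -0.25, -0.04, 0, -0.3, 0], [0.03, -0.25, -0.04, 0, -0.3, 0], [0.03, -0.3, -0.04, 0, -0.6, 0], [0.03, -0.3, -0.04, 0, -0.6, 0], [0.03, -0.3, -0.04, 0, -0.6, 0], [0.03, -0.3, -0.04, 0, -0.6, 0], [0.03, -0.3, -0.04, 0, -0.6, 0], [0.03, -0.3, -0.04, 0, -0.6, 0]]

```text
time: 11.2
position: [0.3527, -0.5027, 0.4039]
tcp_rot: [3.141, -0.047, 1.568]
contact_force: [1.1, -0.7, -1.0]
gripper_width: 0.0399
gripper_force: 0.0
```

```bash
python3 - <<'E'
from h import *
from plant import robot
s=robot.get_state();print(s["time"],s["position"],s["contact_force"])
c=robot.capture("side");a=np.load("side0.npz")["pixels"].astype(int);b=c["pixels"].astype(int)
np.savez("side8.npz",**{k:np.array(v) for k,v in c.items()})
d=np.abs(a-b).max(2)
np.set_printoptions(linewidth=250)
print("after");print(b.mean(2).astype(int)[190:222:2,264:324:3])
print("diff");print((d[190:222:2,264:324:3]))
for n,(r0,r1,c0,c1) in dict(bottle=(155,218,206,238),jar=(222,258,345,374),cup=(178,218,326,358)).items():
    e=d[r0:r1,c0:c1]>40; print(n,e.sum(),e.size)
ys,xs=np.where(d>40);print(xs.min(),xs.max(),ys.min(),ys.max())
E
```

```text
11.2 [ 0.35267422 -0.50265449  0.40385823] [ 1.12373188 -0.65947758 -1.00324717]
after
[[239 236 233 233 233 232 231 231 230 228 232 238 238 237 233 228 188 161 143  71]
 [213 238 233 232 230 233 237 239 239 233 231 206 184 145 146 146 145 141 144  69]
 [194 250 240 239 236 231 226 187 147 146 145 146 144 145 140 136 133 131 126  71]
 [233 246 190 147 147 147 147 147 145 147 134 135 132 130 123 112 120 119 139  71]
 [146 148 148 145 146 136 136 134 132 127 114 108  86  84  85  98 127 132 139  73]
 [148 146 135 131 130 120 110 100  82  82  88 105 108 107 108 109 116 135 135  73]
 [148 142 103  85  84  88 101 105 107 109 111 115 117 117 117 116 113 135 136  72]
 [148 148 110 105 111 111 114 117 116 116 117 113 113 106 103 103 115 135 137  74]
 [148 149 143  99 119 118 118 113 113 106 103 119 116 118 116 116 113 130 149  73]
 [158 148 149 106 105 106 113 117 118 118 118 118 116 118 116 116 114 128 162 134]
 [158 138 152 128 117 119 119 119 118 118 118 117 120 125 129 129 150 135 154 160]
 [135 137 153 150 117 120 118 118 123 127 134 148 152 151 149 149 150 141 145 165]
 [137 139 152 155
[... 677 characters left out ...]
 8  9  6  2  4  3  1]
 [ 3  4 15 32 37 32 20 16 11  9  7  3  3  5  2  3  2  4  2  4]
 [ 4  2 19 15  9  8  4  2  1  2  2  4  2  8 15 12  1  4  3  2]
 [ 2  2 18 22  1  3  2  4  4 13 14  5  3  4  3  4  1 15  3  2]
 [ 3  2 29 11 16 13  6  2  2  3  4  4  3  6  3  3  3  1  5  3]
 [ 2  3 31 15  2  3  4  5  3  3  4  4 11 18 28 48 86  2  3  6]
 [ 1  2 22 39  2  4  5  6 16 21 43 79 84 65 55 26 18  3  4  4]
 [ 1  1 19 47 26 31 67 89 80 66 44 18  2  2  3  4  4  3  2  4]
 [ 2  2 20 82 68 55 30 10  3  1  1  4  3  1  3  4  4  4  3  4]
 [ 1  1  1  2  2  2  5  3  2  4  3  2  2  4  3  5  1  4  1  4]
 [ 3  2  1  2  4  3  2  4  4  2  3  3  5  3  2  1  4  4  4  4]]
bottle 0 2016
jar 0 1044
cup 0 1280
0 313 0 377
```

```bash
python3 - <<'E'
from h import *
S=np.load("side8.npz");g=S["pixels"].mean(2).astype(int)
np.set_printoptions(linewidth=250)
for u in (279,291,303): print(u,"rows190-222:",g[190:222,u].tolist(),"\n  y(mm) z36:",(1000*onz(S,[[u,r] for r in range(204,218,2)],.036)[:,1]).round().tolist())
T=np.load("side0.npz")["pixels"].mean(2).astype(int)
print("ref",T[190:222,291].tolist())
c=S
def pr(p):
    w=np.array([[.656-y,-.0035+x,z] for x,y,z in p],float)
    return cv2.projectPoints(w,cv2.Rodrigues(c["R"])[0],c["t"],c["intrinsics"],c["distortion"])[0].reshape(-1,2).round(1)
print(pr([(0,0,86),(0,0,38),(0,0,36),(10,0,36),(10,0,60),(5,0,36),(12,0,36),(-5,0,36)]).tolist())
E
```

```text
279 rows190-222: [232, 232, 233, 238, 231, 169, 147, 146, 136, 135, 120, 90, 88, 108, 111, 117, 118, 115, 106, 119, 119, 121, 120, 121, 135, 158, 156, 157, 168, 185, 184, 184] 
  y(mm) z36: [45.0, 38.0, 30.0, 23.0, 15.0, 8.0, 1.0]
291 rows190-222: [228, 238, 233, 191, 146, 147, 147, 135, 127, 104, 82, 104, 109, 117, 116, 114, 106, 119, 118, 118, 118, 117, 127, 152, 152, 152, 160, 183, 185, 183, 184, 185] 
  y(mm) z36: [39.0, 31.0, 24.0, 16.0, 9.0, 2.0, -5.0]
303 rows190-222: [237, 225, 145, 147, 145, 137, 130, 109, 84, 100, 107, 111, 117, 114, 106, 114, 118, 117, 118, 117, 125, 145, 151, 151, 154, 169, 183, 187, 185, 183, 184, 182] 
  y(mm) z36: [32.0, 25.0, 17.0, 10.0, 3.0, -5.0, -12.0]
ref [236, 241, 236, 194, 150, 151, 149, 138, 129, 115, 116, 117, 116, 116, 115, 116, 116, 115, 116, 114, 115, 115, 108, 69, 90, 136, 160, 186, 188, 187, 186, 186]
[[285.6, 776.8], [285.3, 786.9], [285.3, 787.9], [311.4, 728.7], [310.6, 867.5], [306.6, 865.5], [290.7, 450.3], [265.3, 682.9]]
```

The bottle, jar and cup have not moved. The flap is not shut: the gray rear face ends at y≈8 mm, about bay x = 11. So the cassette is hanging with its rear edge on the sill. I'll push again with closed fingers and more lean, about 10 mm deeper.

```bash
sed -i 's/^TH=.65/TH=.75/' h.py; python3 - <<'E'
from h import *
from plant import robot
tip(robot,[.660,-.13,.14],1)
E
```

```text
TCP [ 0.66       -0.24819616  0.26687485]
[0.2472, 0.3055, 0.149, 0.0012, 0.7021, 0.0001] now [ 0.3542 -0.5021  0.4035] [ 3.14  -0.048  1.57 ] F [1.1 0.1 0.3]
```

Call:
jog_arm:
  motion:
    - [[0.247, 0.305, 0.149, 0.001, 0.702, 0], [0.247, 0.305, 0.149, 0.001, 0.702, 0], [0.247, 0.305, 0.149, 0.001, 0.702, 0], [0.247, 0.305, 0.149, 0.001, 0.702, 0], [0.247, 0.305, 0.149, 0.001, 0.702, 0], [0.247, 0.305, 0.149, 0.001, 0.702, 0], [0.247, 0.305, 0.149, 0.001, 0.702, 0], [0.247, 0.305, 0.149, 0.001, 0.702, 0]]
  fingers: 0

```text
time: 12.05
position: [0.6475, -0.2574, 0.2712]
tcp_rot: [-3.141, -0.752, 1.572]
contact_force: [0.3, 0.0, 0.2]
gripper_width: -0.0001
gripper_force: 0.0
```

```bash
python3 - <<'E'
from h import *
from plant import robot
tip(robot,[.660,-.13,.12],1)
E
```

```text
TCP [ 0.66       -0.24819616  0.24687485]
[-0.0099, 0.0125, 0.024, -0.0017, -0.0023, 0.0012] now [ 0.6475 -0.2574  0.2712] [-3.141 -0.752  1.572] F [0.3 0.  0.2]
```

Call:
jog_arm:
  motion:
    - [[-0.01, 0.012, 0.024, 0, 0, 0], [-0.032, 0.012, 0.048, 0, 0, 0], [-0.054, 0.012, 0.071, 0, 0, 0], [-0.054, 0.012, 0.071, 0, 0, 0], [-0.054, 0.012, 0.071, 0, 0, 0]]

```text
time: 12.55
position: [0.6578, -0.2499, 0.184]
tcp_rot: [-3.141, -0.752, 1.572]
contact_force: [-0.5, 0.9, 0.6]
gripper_width: -0.0001
gripper_force: 0.0
```

```bash
python3 - <<'E'
from h import *
from plant import robot
tip(robot,[.660,-.02,.047],1); tip(robot,[.660,.0135,.047],1)
E
```

```text
TCP [ 0.66       -0.13819616  0.17387485]
[0.0746, 0.0024, 0.0837, -0.0016, -0.0023, 0.0008] now [ 0.6578 -0.2499  0.184 ] [-3.141 -0.752  1.572] F [-0.5  0.9  0.6]
TCP [ 0.66       -0.10469616  0.17387485]
[0.0991, 0.0024, 0.1066, -0.0016, -0.0023, 0.0008] now [ 0.6578 -0.2499  0.184 ] [-3.141 -0.752  1.572] F [-0.5  0.9  0.6]
```

Call:
jog_arm:
  motion:
    - [[0.015, 0.002, 0.028, 0, 0, 0], [0.03, 0.002, 0.042, 0, 0, 0], [0.045, 0.002, 0.056, 0, 0, 0], [0.06, 0.002, 0.07, 0, 0, 0], [0.075, 0.002, 0.084, 0, 0, 0], [0.083, 0.002, 0.092, 0, 0, 0], [0.091, 0.002, 0.099, 0, 0, 0], [0.099, 0.002, 0.107, 0, 0, 0]]

```text
time: 13.35
position: [0.659, -0.1055, 0.1732]
tcp_rot: [3.141, -0.75, 1.571]
contact_force: [0.3, -2.1, -0.9]
gripper_width: -0.0002
gripper_force: 1.1
```

```bash
python3 - <<'E'
from h import *
from plant import robot
tip(robot,[.660,.0135,.047],1)
E
```

```text
TCP [ 0.66       -0.10469616  0.17387485]
[0.001, 0.001, 0.0001, 0.0004, 0.0005, -0.0002] now [ 0.659  -0.1055  0.1732] [ 3.141 -0.75   1.571] F [ 0.3 -2.1 -0.9]
```

Call:
jog_arm:
  motion:
    - [[0.0015, 0, 0.0014, 0, 0, 0], [0.0029, 0, 0.0027, 0, 0, 0], [0.0029, 0, 0.0027, 0, 0, 0], [0.0029, 0, 0.0027, 0, 0, 0]]

```text
time: 13.75
position: [0.6589, -0.1024, 0.1729]
tcp_rot: [-3.141, -0.75, 1.57]
contact_force: [1.0, -3.1, -5.9]
gripper_width: 0.0002
gripper_force: 0.2
```

Call:
jog_arm:
  motion:
    - [[-0.015, 0, -0.014, 0, 0, 0], [-0.03, 0, -0.028, 0, 0, 0], [-0.045, 0, -0.042, 0, 0, 0], [-0.06, 0, -0.056, 0, 0, 0], [-0.075, 0, -0.07, 0, 0, 0], [-0.09, 0, -0.084, 0, 0, 0], [-0.09, 0, -0.12, 0, 0, 0], [-0.09, 0, -0.15, 0, 0, 0]]

```text
time: 14.55
position: [0.6587, -0.272, 0.2221]
tcp_rot: [-3.141, -0.751, 1.57]
contact_force: [1.2, -0.4, -0.0]
gripper_width: 0.0004
gripper_force: 0.0
```

Call:
jog_arm:
  motion:
    - [[0.01, -0.05, -0.05, 0, 0, 0], [-0.02, -0.1, -0.1, 0, 0.1, 0], [-0.05, -0.15, -0.15, 0, 0.2, 0], [-0.05, -0.2, -0.17, 0, 0, 0], [-0.05, -0.25, -0.17, 0, 0, 0], [-0.05, -0.28, -0.17, 0, 0, 0], [-0.05, -0.28, -0.17, 0, 0, 0]]

```text
time: 15.25
position: [0.3765, -0.4236, 0.3125]
tcp_rot: [-3.141, -0.75, 1.57]
contact_force: [0.4, -0.8, -0.5]
gripper_width: -0.0001
gripper_force: 0.0
```

```bash
cat > chk.py <<'E'
from h import *
from plant import robot
s=robot.get_state();print(s["time"],s["position"],s["contact_force"])
c=robot.capture("side");a=np.load("side0.npz")["pixels"].astype(int);b=c["pixels"].astype(int)
d=np.abs(a-b).max(2)
for u in (279,291,303): print(u,b.mean(2).astype(int)[190:222,u].tolist(),"\n ref",a.mean(2).astype(int)[190:222,u].tolist())
for n,(r0,r1,c0,c1) in dict(bottle=(155,218,206,238),jar=(222,258,345,374),cup=(178,218,326,358)).items():
    print(n,(d[r0:r1,c0:c1]>40).sum())
np.savez("side9.npz",**{k:np.array(v) for k,v in c.items()})
E
python3 chk.py
```

```text
15.25 [ 0.37648859 -0.42361952  0.31254886] [ 0.39702768 -0.77722733 -0.46591495]
279 [210, 203, 218, 230, 222, 158, 136, 134, 125, 123, 112, 103, 107, 105, 108, 107, 109, 107, 108, 109, 108, 108, 105, 105, 90, 73, 106, 146, 156, 172, 170, 173] 
 ref [235, 236, 239, 241, 235, 172, 150, 148, 137, 136, 124, 113, 118, 117, 117, 118, 116, 115, 118, 117, 117, 116, 117, 115, 107, 76, 105, 148, 169, 188, 187, 186]
291 [203, 229, 224, 177, 137, 136, 136, 124, 118, 105, 107, 107, 108, 107, 107, 107, 107, 107, 108, 106, 107, 105, 100, 69, 91, 131, 148, 170, 172, 171, 172, 171] 
 ref [236, 241, 236, 194, 150, 151, 149, 138, 129, 115, 116, 117, 116, 116, 115, 116, 116, 115, 116, 114, 115, 115, 108, 69, 90, 136, 160, 186, 188, 187, 186, 186]
303 [228, 214, 136, 137, 135, 127, 122, 107, 105, 106, 105, 106, 105, 104, 105, 105, 106, 104, 105, 102, 98, 70, 83, 127, 145, 155, 169, 172, 173, 170, 170, 170] 
 ref [239, 228, 147, 150, 147, 140, 132, 117, 116, 113, 114, 115, 114, 115, 114, 115, 115, 114, 113, 112, 108, 83, 89, 139, 155, 171, 184, 189, 189, 184, 187, 184]
bottle 0
jar 0
cup 0
```

The flap image matches the shut reference, the three objects are unmoved and the fingertips went well past the sill. Handing in.

```bash
python3 -c "
from plant import robot
print(robot.hand_in())"
```

```text
the job is handed in; nothing more can be done
None
```

I handed the job in with the flap hanging shut and the bottle, jar and cup unmoved in the last side view; the cassette should lie on the bay floor, but I could not see it through the roof, and the hand-in gave no verdict.

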